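# Tighten a filter holder's lock ring with a two-pin spanner

## Robot

A 6-joint arm with a two-finger parallel gripper is mounted at the origin on a cart in front of the work surface, level with it; the furniture and walls round the work are solid. World frame = base frame: x ahead of the robot, y to its left, z up, the work surface at z = 0. Lengths are in m, angles in degrees, forces in N, time in s.
With the tool pointing down it reaches from about 0.4 to 0.825 m from the base axis. Payload 7 kg.
Tool frame: the origin (TCP) lies on the front face of the gripper's body, between the roots of the fingers; the fingertips stand 66 mm ahead of it and the grasp point (between the pads) lies 47 mm ahead of it (nose_length is the distance from the TCP to the fingertips, in m); y points along the fingers, z is the direction in which the jaws open and shut, and the axes are right-handed (so a half turn about y gives the same grasp; the last joint's range is limited). The gripper opens to 88 mm and grips with 3 to 60 N. Pads are 19 mm wide; open, the fingers measure 130 mm over their backs; the gripper's body (78 mm by 193 mm) begins 47 mm behind the grasp point.
Start: joints at [81.251, 20.546, 0.682, 0, -70.136, -16.507], TCP at [0.288, 0.61, 0.292] pointing down, gripper open.
Joint ranges: [-176.03, 176.03], [-82.01, 121.73], [-58.28, 71.71], [-173.87, 95.51], [-174.79, -0.11], [-173.66, 173.66]. Speed limits (degrees/s): [136.94, 136.94, 172.46, 180, 180, 180].

## Interface

Orientations are given as [roll, pitch, yaw] about the fixed x, y, z axes, in that order (R = Rz(yaw) Ry(pitch) Rx(roll)).
In Python, from plant import get_state, capture, close_job, nose_length gives the robot as it stands.
- The arm moves only by the tool apply_moves, never from a script. Its argument "rows" is a list of rows, each a list of 2 entries, a list of its own where there are three numbers: the shift along the tool's x, y, z in m, then the turn about the tool's y in degrees. In form: [[[tx, ty, tz], yaw], ...]. A call has 1 to 20 rows; each row is the pose to reach, as a shift and turn from the pose commanded when the call began, along the tool's axes at that moment; what a row does not reach only later rows make up. A row lasts 1/8 s, in which the tool goes at most 62.5 mm and 10.7 degrees, less where a joint would pass 70% of its speed; a pose out of reach is approached as far as the arm can. A call with a gripper value outside its range is refused whole. "gripper" is the opening, from 0 (shut) to 1 (fully open), set as the call begins (left out, the last holds). The fingers move at their own pace and stop on an object; "grip_force" is the grip in N (left out, the last holds). Time passes only in rows, so rows that repeat a pose let the fingers close. It gives the time, the measured TCP pose, the force and the opening at its end, in the units of the state.
- get_state(): the state, without advancing time (a new reading comes with each control period).
- capture(name): name is "side" or "top"; returns a dict with "pixels" (420x560x3 uint8, blue, green, red), "z_map" (420x560 float32, m along the optical axis (not along the pixel's ray), 0 where there is no reading), "intrinsics" (3x3 intrinsics, pixels), "D" ([k1, k2, p1, p2, k3] as OpenCV has them; the pictures are not rectified), "rvec" (rotation vector, rad) and "tvec" (3), from world to camera coordinates, as OpenCV has them. Camera axes: x right, y down, z forward; pixel columns grow to the right and rows downward; lengths in m; the calibration is good to about 2 mm. A picture is of the moment at which its call begins.
- close_job(): hands the job in, once; it reports no verdict.
The state is a dict: "time_s": time; "joints": joint angles; "qd": joint speeds; "joint_torque": joint torques, N m; "tcp_pos": TCP position; "eef_rot": TCP orientation; "contact_force": force on the tool from outside, world axes, zero at the start; "moment": the same for the moment, N m; "gripper_width": finger opening in m.
Only numpy, scipy, OpenCV 4.12 (cv2) and the standard library are available. Lean on these libraries where they do the work, as an engineer would, in place of code of your own. Each camera call takes 0.05 s, during which the arm holds its last target.

## Task

Take the two-pin spanner from its rest, set both its pins fully into a pair of opposite holes of the filter holder's lock ring with a gentle press and without turning the ring yet, then turn the ring clockwise (seen from above) with the spanner until it comes up against its stop. Do not force it: the stand must not shift on the desk. Then put the spanner back in its rest, upright with its pins in the slot, and leave the things around in place.

Things in the scene. Friction and masses are not known exactly. Their poses are not given: they have to be found in the camera images.
- spanner_grip (a point): Centre of the grip block of the loose steel two-pin face spanner (0.24 to 0.39 kg), which starts upright in its rest. The block is 46 mm along x, 22 mm along y (grasp it across y) and 30 mm high; under it is a round stem of 18 mm diameter. Half a turn about z gives the same spanner. z is up
- spanner: The same spanner; origin midway between its pin ends, 55 mm below the grip's centre. Under the stem is a cross bar 74 mm along x, 24 mm along y, 10 mm high, its underside 10 mm above the origin (45 mm below the grip's centre). Two round pins, 8 mm in diameter and 10 mm long, point down from it, 25 mm either side of the axis along x
- ring_top (a point): Centre of the lock ring's top face, 62 mm above the desk, on its vertical turning axis. The ring: steel, 84 mm in diameter, six round through holes of 11 mm diameter, 12 mm deep, every 60 degrees on a circle of 25 mm radius; pins go in until the spanner's cross bar lies on the ring. The point's yaw is the stand's; the holes may be at any angle to it, which must be seen or felt
- lock_ring (a joint): Turn of the lock ring on the filter holder in rad: 0 is loose, it grows clockwise seen from above, and ends at a hard stop at 0.70 (tight); starts between 0 and 0.2. It does not tell the holes' angle in the room. It turns against a steady friction of about 0.3 N m and stays where it is left
- stand: Loose heavy stand (3.5 kg) with rubber feet that carries the round filter holder and its lock ring: base plate 104 mm along x, 120 mm along y, top 20 mm high; the filter holder, 80 mm in diameter, stands at its middle with a small hose nipple on either side. Origin on the desk under the ring's axis. It slips on the desk if the ring is forced with about 1.1 N m or more
- stand_corner (a point): Top of a corner of the stand's base plate, at (-42, +50) mm from the ring's axis in the stand's frame, 20 mm high; it shows whether the stand has shifted
- rest_top (a point): Centre of the slot's mouth on top of the spanner's rest, an aluminium block fixed to the desk, 110 mm along x, 50 mm along y, 28 mm high. The slot is 65 mm along x, 13.5 mm along y and 16 mm deep; both pins hang in it and the cross bar rests on the block's top. z is up
- waste_beaker: White plastic beaker, bystander, 66 mm in diameter, 73 mm high; origin at the centre of its underside
- timer: White lab timer standing at the right, bystander, 41 x 66 x 67 mm; origin at the centre of its underside
- blood_tube: Capped sample tube lying near the front edge of the desk, bystander, 84 mm long, 15 mm thick; origin at its underside

How it is judged:
By the outcome, as a careful person would: the job done as asked, in the order asked, and still so for the second after the job is handed in, with the robot touching nothing.
It also fails if it takes over 61 s, if anything falls off the work surface, if the arm or the gripper's body presses on something with over 40 N, if the wrist force passes 120 N, or if a joint passes its speed limit or range.

## Working session

There is one attempt and no reset: what is moved stays moved. The work goes in short steps, Python scripts to look and compute and a tool call to move; the robot and the scene stay as the last step left them, time stands still between calls to the robot, and variables do not carry over. Pictures are saved under pics/ and viewed, and the job is handed in when it is done.

Besides the shell and the picture viewer there is one more tool, called as name(argument=value, ...) on one line, values as JSON. apply_moves: Moves the arm, as the interface text tells. Its arguments: {"type":"object","properties":{"rows":{"type":"array"},"gripper":{"type":"number"},"grip_force":{"type":"number"}},"required":["rows"]}

```bash
mkdir -p pics; ls
cat > h.py <<'E'
import numpy as np, cv2
from plant import get_state, capture, close_job, nose_length
def R(c): return cv2.Rodrigues(np.array(c['rvec'],float))[0]
def world(c):
    K=np.array(c['intrinsics'],float);D=np.array(c['D'],float);h,w=c['z_map'].shape
    uv=np.stack(np.meshgrid(np.arange(w),np.arange(h)),-1).reshape(-1,1,2).astype(float)
    n=cv2.undistortPoints(uv,K,D).reshape(h,w,2)
    z=c['z_map'][...,None]
    P=np.concatenate([n*z,z],-1)
    W=(P-np.array(c['tvec'],float).reshape(3))@R(c)
    W[c['z_map']==0]=np.nan
    return W
def proj(c,p):
    return cv2.projectPoints(np.array(p,float).reshape(-1,3),np.array(c['rvec'],float),np.array(c['tvec'],float),np.array(c['intrinsics'],float),np.array(c['D'],float))[0].reshape(-1,2)
def onplane(c,uv,z):
    K=np.array(c['intrinsics'],float);D=np.array(c['D'],float)
    n=cv2.undistortPoints(np.array(uv,float).reshape(-1,1,2),K,D).reshape(-1,2)
    d=np.c_[n,np.ones(len(n))]@R(c); o=-R(c).T@np.array(c['tvec'],float).reshape(3)
    return o+d*((z-o[2])/d[:,2])[:,None]
E
python3 - <<'E'
from h import *
import pickle
print(get_state(),nose_length if not callable(nose_length) else nose_length())
for n in('side','top'):
    c=capture(n);cv2.imwrite(f'pics/{n}0.png',c['pixels']);pickle.dump(c,open(n+'0.pkl','wb'));print(n,-R(c).T@np.array(c['tvec']).reshape(3),np.array(c['intrinsics'])[0,0])
E
```

```text
pics
{'time_s': 0.0, 'joints': array([ 8.12515832e+01,  2.05891599e+01,  6.31947268e-01, -2.29471839e-02,
       -7.01336792e+01, -1.65071775e+01]), 'qd': array([ 0.00784965, -0.08072723,  0.00129328,  0.10720823, -0.02848192,
       -0.07609613]), 'joint_torque': array([ 1.88911377e-03, -5.82719994e+01,  2.93042582e+01,  6.99693426e+00,
        6.73938019e-03, -1.76447916e-04]), 'tcp_pos': array([0.28782785, 0.61012015, 0.2912255 ]), 'eef_rot': array([-8.99067244e+01,  5.14582040e-03,  1.54736595e+02]), 'contact_force': array([0.10054759, 0.12714167, 0.33884295]), 'moment': array([-0.00023094, -0.00185093,  0.01490961]), 'gripper_width': 0.08760735489805165} 0.0656
side [ 0.32363269 -0.45595692  0.66496439] 413.63067769025065
top [0.39954739 0.159802   1.14851958] 485.0505427189551
```

View pics/top0.png

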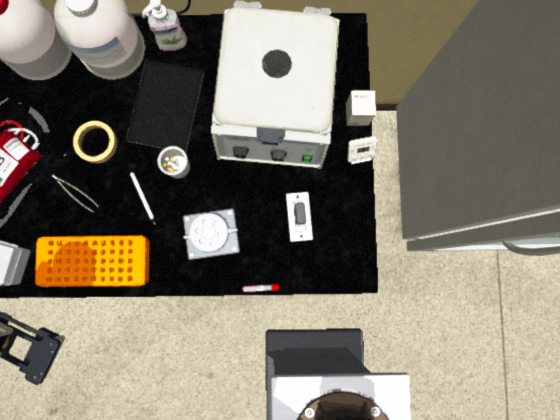

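View pics/side0.png

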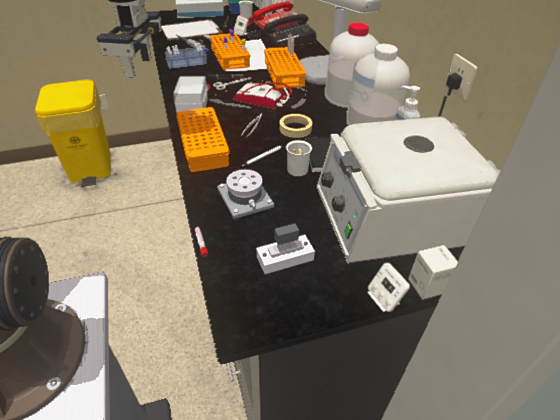

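The top view shows the ring on its stand at about (210,232), the rest with the spanner at (299,216), the beaker at (173,162) and the tube at (261,288). The centrifuge front lies near row 165.

Run:
```python
from h import *
import pickle
c=pickle.load(open('top0.pkl','rb'));W=world(c)
def rep(n,m,r):
    m=m.copy();k=np.zeros_like(m);k[r[0]:r[1],r[2]:r[3]]=1;m&=k
    p=np.argwhere(m)[:,::-1].astype(np.float32)
    w=W[m]; rect=cv2.minAreaRect(w[:,:2].astype(np.float32)*1000)
    print(n,len(w),'mean',w.mean(0).round(4),'rect',rect); return m
z=W[...,2]
rep('rest',(z>.02)&(z<.036),(188,245,280,318))
rep('grip',(z>.06)&(z<.12),(188,245,280,318))
rep('bar',(z>.033)&(z<.045),(188,245,280,318))
rep('ring',(z>.055)&(z<.07),(200,265,175,245))
rep('plate',(z>.013)&(z<.027),(200,265,175,245))
print('grip z',np.round(z[200:230:4,300],3),'desk',np.nanmedian(z[255:280,255:280]))
for (y0,y1,x0,x1),n in (((180,250,275,320),'a'),((200,265,175,245),'b')):
    g=cv2.resize(c['pixels'][y0:y1,x0:x1],None,fx=8,fy=8,interpolation=cv2.INTER_CUBIC);cv2.imwrite(f'pics/crop_{n}.png',g)
s=pickle.load(open('side0.pkl','rb'))
cv2.imwrite('pics/crop_s.png',cv2.resize(s['pixels'][160:220,210:280],None,fx=8,fy=8,interpolation=cv2.INTER_CUBIC))
```

```text
rest 688 mean [0.5142 0.0922 0.0295] rect ((516.3557739257812, 91.16302490234375), (110.3669662475586, 50.280582427978516), 4.29822301864624)
grip 225 mean [0.5165 0.092  0.0877] rect ((517.4632568359375, 91.44902801513672), (46.37982177734375, 22.132326126098633), 4.249527454376221)
bar 168 mean [0.5112 0.0935 0.0375] rect ((514.672607421875, 94.961669921875), (99.80794525146484, 41.79924392700195), 3.2548675537109375)
ring 987 mean [0.4789 0.2968 0.0631] rect ((479.43768310546875, 296.888671875), (81.30107879638672, 83.11848449707031), 89.11549377441406)
plate 1101 mean [0.4753 0.2917 0.0211] rect ((479.2197265625, 297.181640625), (104.36493682861328, 120.48682403564453), 7.579099655151367)
grip z [0.039 0.09  0.09  0.089 0.088 0.09  0.076 0.037] desk 0.0012507814681887415
```

View pics/crop_a.png

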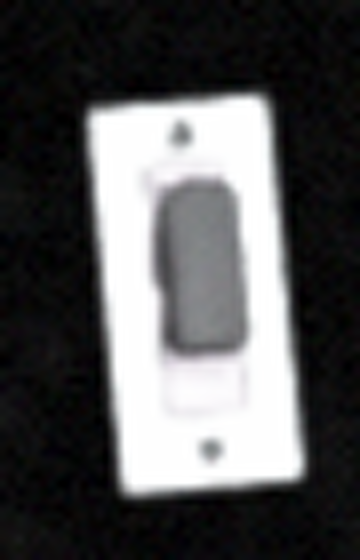

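View pics/crop_b.png

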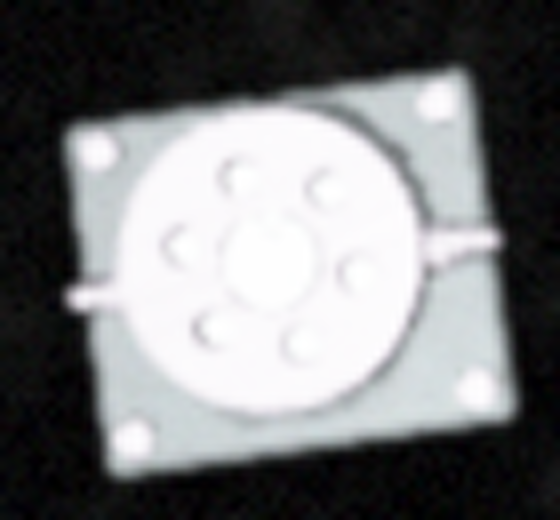

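View pics/crop_s.png

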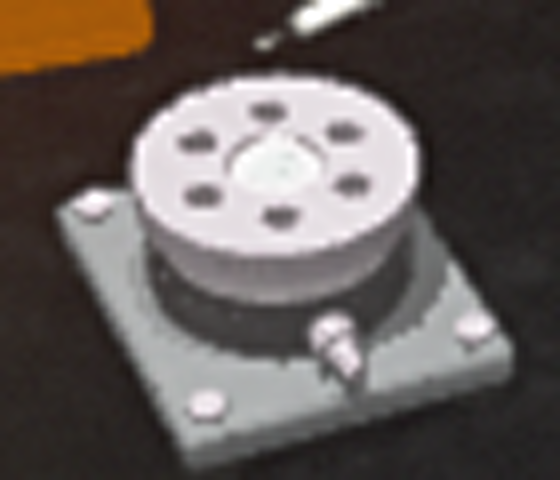

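```bash
cat > ring.py <<'E'
from h import *
from scipy.optimize import least_squares
def rect(c,cx,cy,z=.062,half=.048,s=.0003):
    a=np.arange(-half,half,s); X,Y=np.meshgrid(cx+a,cy+a)
    p=proj(c,np.stack([X,Y,np.full_like(X,z)],-1)).reshape(*X.shape,2).astype(np.float32)
    return cv2.cvtColor(cv2.remap(c['pixels'],p[...,0].copy(),p[...,1].copy(),cv2.INTER_CUBIC),cv2.COLOR_BGR2GRAY),a
def phase(c,cx,cy,z=.062):
    g,a=rect(c,cx,cy,z); X,Y=np.meshgrid(a,a)
    r=np.hypot(X,Y);m=(r>.018)&(r<.032)
    t=np.arctan2(Y,X)
    base=np.median(g[m]); w=np.clip(base-g.astype(float)-8,0,None)*m
    f=(w*np.exp(6j*t)).sum(); 
    return np.degrees(np.angle(f))/6, abs(f)/w.sum(), g
def holes(c,cx,cy,ph,z=.062):
    g,a=rect(c,cx,cy,z);X,Y=np.meshgrid(a,a);out=[]
    for k in range(6):
        q=np.radians(ph+60*k);hx,hy=.025*np.cos(q),.025*np.sin(q)
        m=np.hypot(X-hx,Y-hy)<.0085
        b=np.percentile(g[m],80);w=np.clip(b-g.astype(float)-6,0,None)*m
        out.append(((w*X).sum()/w.sum(),(w*Y).sum()/w.sum()))
    return np.array(out)
E
python3 - <<'E'
from ring import *
import pickle
for n in('top','side'):
    c=pickle.load(open(n+'0.pkl','rb'))
    W=world(c);z=W[...,2]
    d=np.hypot(W[...,0]-.479,W[...,1]-.297)<.06
    m=d&(z>.055)&(z<.07);w=W[m];(cx,cy),r=cv2.minEnclosingCircle((w[:,:2]*1000).astype(np.float32))
    print(n,'z',np.median(w[:,2]),cx,cy,r)
    pl=d*0
    # plate, rest
    p=W[(abs(W[...,0]-.479)<.08)&(abs(W[...,1]-.297)<.08)&(z>.013)&(z<.027)];print(' plate',cv2.minAreaRect((p[:,:2]*1000).astype(np.float32)))
    b=(abs(W[...,0]-.516)<.07)&(abs(W[...,1]-.092)<.04)
    for nm,lo,hi in(('rest',.02,.034),('griptop',.084,.095)):
        p=W[b&(z>lo)&(z<hi)];print(' ',nm,cv2.minAreaRect((p[:,:2]*1000).astype(np.float32)),np.median(p[:,2]))
    C=np.array([.4793,.2970])
    for i in range(4):
        ph,q,g=phase(c,*C);h=holes(c,*C,ph);o=h.mean(0);C=C+o
        print('  C',C.round(4),ph,q)
    print(np.round((h-o)*1000,1).tolist(), np.degrees(np.arctan2(*(h-o).T[::-1])).round(1), np.hypot(*(h-o).T)*1000)
    cv2.imwrite(f'pics/rect_{n}.png',cv2.flip(cv2.resize(g,None,fx=1.5,fy=1.5),0))
E
```

```text
top z 0.06313178904952346 479.0888671875 297.0082702636719 42.132720947265625
 plate ((479.2197265625, 297.181640625), (104.36494445800781, 120.48684692382812), 7.579099178314209)
  rest ((516.3557739257812, 91.16303253173828), (110.3669662475586, 50.28059387207031), 4.298224449157715) 0.02931183611745356
  griptop ((517.5109252929688, 91.44894409179688), (46.2737922668457, 22.048839569091797), 5.116041660308838) 0.0888755640467206
  C [0.4808 0.3001] 20.007363118006324 0.6896426195579239
  C [0.4808 0.3003] 20.673618746660836 0.8398631357162541
  C [0.4808 0.3003] 20.67064285648938 0.8396653845134932
  C [0.4808 0.3003] 20.669869346640905 0.8396780693262008
[[24.1, 8.4], [4.4, 24.1], [-20.3, 15.7], [-24.9, -8.6], [-3.8, -23.4], [20.5, -16.2]] [  19.2   79.7  142.3 -161.   -99.2  -38.2] [25.56990153 24.45764983 25.64211258 26.36786127 23.72863817 26.11615517]
side z 0.060563439043955204 479.58111572265625 293.0968933105469 43.6444091796875
 plate ((479.36175537109375, 292.5404968261719), (103.56256866455078, 121.47249603271484), 7.516528606414795)
  rest ((516.46728515625, 87.87364196777344), (110.75926208496094, 52.02314376831055), 4.293551445007324) 0.02701598933753928
  griptop ((517.3743286132812, 87.42987060546875), (45.70458221435547, 22.26559829711914), 1.4073947668075562) 0.08668354143066616
  C [0.4791 0.2936] 21.02636061367955 0.6128184040316295
  C [0.4791 0.2931] 20.767001521891533 0.7858094928146249
  C [0.4791 0.2931] 20.736723155964793 0.790748754509983
  C [0.4791 0.2931] 20.736700372205068 0.7896282773137706
[[23.2, 8.8], [4.0, 24.5], [-19.3, 16.1], [-23.3, -9.0], [-4.1, -24.6], [19.5, -15.8]] [  20.8   80.7  140.3 -158.8  -99.4  -39. ] [24.82767716 24.82970313 25.11530534 24.99569635 24.89573387 25.08068638]
```

```bash
cat >> h.py <<'E'
from scipy.spatial.transform import Rotation as Ro
def go(p,yaw):
    s=get_state();r=Ro.from_euler('xyz',s['eef_rot'],degrees=True)
    d=r.inv().apply(np.array(p)-s['tcp_pos']); y=(s['eef_rot'][2]-yaw+180)%360-180
    print('t',s['time_s'],'shift mm',(d*1000).round(1),'turn',round(y,2),'F',s['contact_force'].round(1),'M',s['moment'].round(3),'w',s['gripper_width'])
    print(' pos',s['tcp_pos'].round(4),'rot',s['eef_rot'].round(2),'j',s['joints'].round(1))
E
python3 -c "
from h import *
go([.5173,.0894,.2],184.3)
import pickle
c=pickle.load(open('top0.pkl','rb'));W=world(c)
print(np.nanmax(W[50:165,215:340,2]),np.nanmin(W[50:165,215:340,0]))"
```

```text
t 0.1 shift mm [-429.7   91.9  372.9] turn -29.57 F [0.2 0.3 0.8] M [-0.025  0.01  -0.01 ] w 0.08776011460456158
 pos [0.2879 0.6102 0.2913] rot [-8.9910e+01  1.0000e-02  1.5473e+02] j [ 81.2  20.6   0.6  -0.  -70.1 -16.5]
0.21185585587526623 0.6368259645067997
```

apply_moves(rows=[[[-0.01,0,0.009],-1],[[-0.035,0,0.03],-3],[[-0.07,0,0.06],-5],[[-0.11,0,0.095],-8],[[-0.15,0,0.13],-11],[[-0.19,0.01,0.165],-14],[[-0.23,0.02,0.2],-17],[[-0.27,0.03,0.235],-20],[[-0.31,0.045,0.27],-23],[[-0.35,0.06,0.305],-26],[[-0.385,0.075,0.335],-28],[[-0.41,0.085,0.357],-29],[[-0.423,0.09,0.367],-29.6],[[-0.4297,0.0919,0.3729],-29.6],[[-0.4297,0.0919,0.3729],-29.6]], gripper=1)

```text
time_s: 1.98
tcp_pos: [0.5173, 0.0893, 0.2003]
eef_rot: [-90.0, -0.0, -175.7]
contact_force: [-0.6, 0.7, -0.9]
gripper_width: 0.0876
```

```bash
python3 -c "
from h import *
c=capture('side');cv2.imwrite('pics/s1.png',cv2.resize(c['pixels'][130:310,180:360],None,fx=3.3,fy=3.3,interpolation=cv2.INTER_CUBIC))
go([.5173,.0894,.12],184.3)"
```

```text
t 2.025 shift mm [ 0.1 80.5  0.4] turn 0.03 F [1.1 1.  0.1] M [-0.001 -0.076 -0.031] w 0.08770213921500782
 pos [0.5174 0.0898 0.2005] rot [-9.0010e+01  2.0000e-02 -1.7567e+02] j [ 31.3  11.1 -25.4   0.  -53.4  63.1]
```

View pics/s1.png

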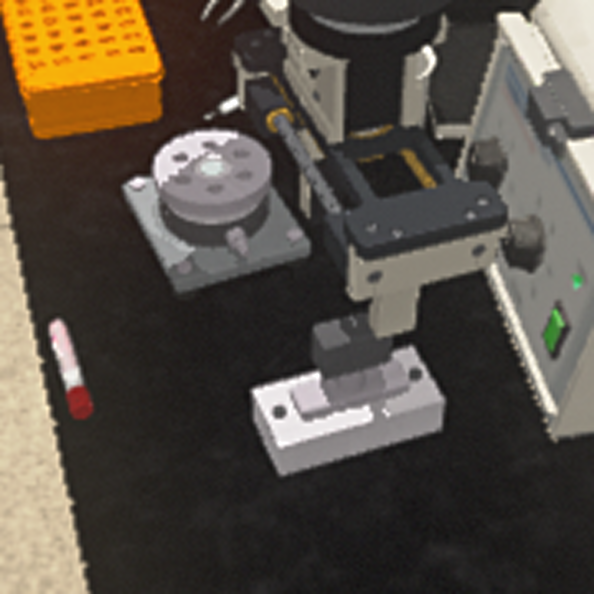

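```bash
python3 -c "
from h import *
import pickle
c=pickle.load(open('side0.pkl','rb'))
p=proj(c,[[.5207,.0455,.134],[.514,.1334,.134],[.5173,.0894,.088]]);print((p-[180,130])*3.3)"
```

```text
[[383.25120954 317.73108653]
 [325.22122615 220.26651838]
 [350.59685903 323.82759489]]
```

apply_moves(rows=[[[0,0.015,0],0],[[0,0.035,0],0],[[0,0.055,0],0],[[0,0.07,0],0],[[0,0.078,0],0],[[0,0.0805,0],0],[[0,0.0805,0],0]])

```text
time_s: 2.9
tcp_pos: [0.5177, 0.09, 0.12]
eef_rot: [-90.0, 0.0, -175.6]
contact_force: [-0.4, 0.2, 0.5]
gripper_width: 0.0877
```

apply_moves(rows=[[[0,0,0],0],[[0,0,0],0],[[0,0,0],0],[[0,0,0],0],[[0,0,0],0],[[0,0,0],0],[[0,0,0],0],[[0,0,0],0]], gripper=0, grip_force=15)

```text
time_s: 3.9
tcp_pos: [0.5175, 0.0898, 0.1197]
eef_rot: [-90.0, -0.0, -175.7]
contact_force: [-0.1, 0.4, -0.3]
gripper_width: 0.0221
```

```bash
python3 -c "
from h import *
go([.5173,.0894,.12],184.3)"
```

```text
t 3.9 shift mm [ 0.2 -0.3  0.4] turn 0.05 F [-0.1  0.4 -0.3] M [-0.163 -0.047  0.062] w 0.02208044943482389
 pos [0.5175 0.0898 0.1197] rot [-9.0000e+01 -1.0000e-02 -1.7565e+02] j [ 31.3  17.  -30.5   0.  -42.5  63.1]
```

apply_moves(rows=[[[0,0,0],0],[[0,0,0],0],[[0,-0.005,0],0],[[0,-0.02,0],0],[[0,-0.045,0],0],[[0,-0.065,0],0],[[0,-0.075,0],0],[[0,-0.075,0],0]], grip_force=50)

```text
time_s: 4.9
tcp_pos: [0.5177, 0.09, 0.1956]
eef_rot: [-90.0, 0.1, -175.7]
contact_force: [-0.3, 0.7, -3.7]
gripper_width: 0.0212
```

```bash
python3 -c "
from h import *
import pickle
c=capture('side');pickle.dump(c,open('side2.pkl','wb'));cv2.imwrite('pics/s2.png',cv2.resize(c['pixels'][180:300,230:350],None,fx=5,fy=5,interpolation=cv2.INTER_CUBIC))
s=get_state()
go([.4793,.295,.107+.047+.022],200.7)
b=s['tcp_pos']-[0,0,.092]
u=np.array([np.cos(np.radians(4.35)),np.sin(np.radians(4.35)),0])
print((proj(c,[b+[0,0,-.01]+.025*u,b+[0,0,-.01]-.025*u,b+.037*u,b-.037*u])-[230,180])*5)
"
```

```text
t 4.95 shift mm [  22.4   18.8 -207.4] turn -16.36 F [-0.5  1.1 -4.3] M [-0.088 -0.001 -0.007] w 0.02176295878175862
 pos [0.5173 0.0898 0.1948] rot [-9.0020e+01  1.0000e-02 -1.7566e+02] j [ 31.3  11.5 -25.8  -0.  -52.7  63.1]
[[339.62797278 215.93140789]
 [221.88309631 246.94290072]
 [368.7977275  190.44686675]
 [193.08056117 236.27570727]]
```

View pics/s2.png

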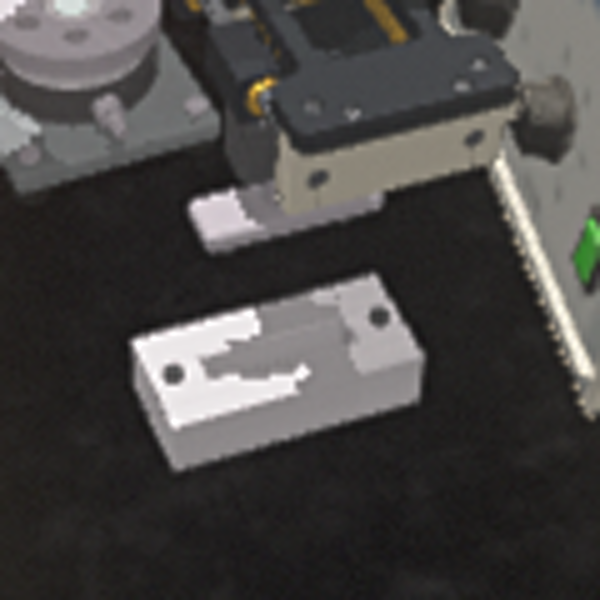

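```bash
cat > ov.py <<'E'
from h import *
def bar(c,g,x0,y0,x1,y1,f,name,d=(0,0,0),extra=None,yaw=None):
    s=get_state();b=s['tcp_pos']-[0,0,.092]+np.array(d);a=np.radians((s['eef_rot'][2] if yaw is None else yaw))
    u=np.array([np.cos(a),np.sin(a),0]);v=np.array([-u[1],u[0],0])
    im=cv2.resize(c['pixels'][y0:y1,x0:x1],None,fx=f,fy=f,interpolation=cv2.INTER_CUBIC)
    def T(p): return np.round((proj(c,p)-[x0,y0]+.5)*f-.5).astype(int)
    for z in(0,.01):
        q=[b+i*.037*u+j*.012*v+[0,0,z] for i,j in((1,1),(1,-1),(-1,-1),(-1,1))]
        cv2.polylines(im,[T(q)],True,(0,0,255) if z==0 else (0,255,0),1)
    cv2.imwrite(name,im)
E
python3 - <<'E'
from ov import *
import pickle
c=pickle.load(open('side2.pkl','rb'))
bar(c,None,260,205,320,245,12,'pics/o1.png')
E
```

```text
(no output)
```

View pics/o1.png

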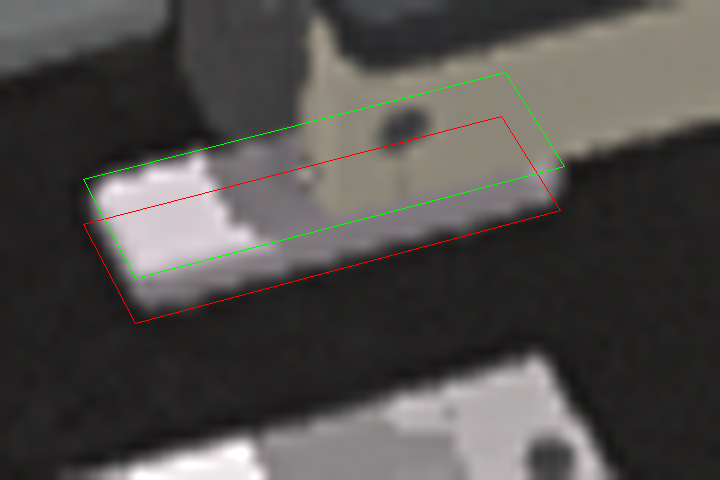

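apply_moves(rows=[[[0.001,0,-0.008],-1],[[0.003,0,-0.03],-3],[[0.007,0,-0.065],-6],[[0.012,0,-0.11],-10],[[0.017,0,-0.155],-13],[[0.02,0.005,-0.188],-15.5],[[0.022,0.012,-0.203],-16.4],[[0.0224,0.017,-0.2078],-16.4],[[0.0224,0.0188,-0.2078],-16.4],[[0.0224,0.0188,-0.2078],-16.4]])

```text
time_s: 6.2
tcp_pos: [0.4796, 0.2944, 0.1758]
eef_rot: [-90.0, -0.0, -159.3]
contact_force: [0.2, 0.0, -3.4]
gripper_width: 0.0217
```

```bash
cat >> ov.py <<'E'
def ringov(c,C,ph,x0,y0,x1,y1,f,src,name,z=.062):
    im=cv2.imread(src)
    t=np.linspace(0,2*np.pi,60)
    def T(p): return np.round((proj(c,p)-[x0,y0]+.5)*f-.5).astype(int)
    cv2.polylines(im,[T(np.c_[C[0]+.042*np.cos(t),C[1]+.042*np.sin(t),t*0+z])],True,(255,0,0),1)
    for k in range(6):
        q=np.radians(ph+60*k)
        cv2.polylines(im,[T(np.c_[C[0]+.025*np.cos(q)+.0055*np.cos(t),C[1]+.025*np.sin(q)+.0055*np.sin(t),t*0+z])],True,(255,255,0),1)
    cv2.imwrite(name,im)
E
python3 - <<'E'
from ov import *
import pickle
c=capture('side');pickle.dump(c,open('side3.pkl','wb'))
go([.4792,.2954,.156],200.7)
B=(210,150,285,215);F=9
bar(c,None,*B,F,'pics/o2.png')
ringov(c,(.4792,.2954),20.7,*B,F,'pics/o2.png','pics/o2.png')
E
```

```text
t 6.25 shift mm [ 0.1 20.1 -1. ] turn -0.02 F [ 0.4 -1.1 -4.7] M [-0.049 -0.034 -0.085] w 0.021753280194179492
 pos [0.4797 0.2945 0.1761] rot [-8.9990e+01 -1.0000e-02 -1.5932e+02] j [ 51.5  16.  -22.4   0.  -51.5  59.2]
```

View pics/o2.png

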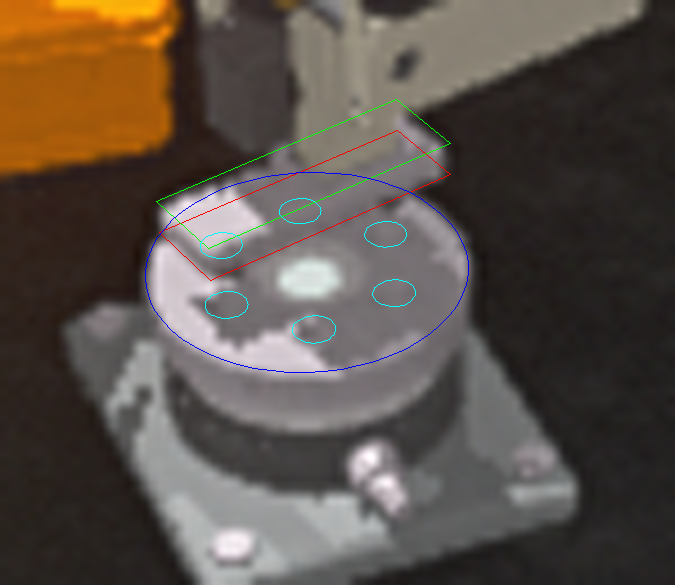

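Run:
```python
from ov import *
import pickle
c=pickle.load(open('side0.pkl','rb'))
B=(215,160,275,215);F=11
cv2.imwrite('pics/o3.png',cv2.resize(c['pixels'][B[1]:B[3],B[0]:B[2]],None,fx=F,fy=F,interpolation=cv2.INTER_CUBIC))
ringov(c,(.4792,.2954),20.7,*B,F,'pics/o3.png','pics/o3.png')
c=pickle.load(open('top0.pkl','rb'))
B=(180,202,240,262)
cv2.imwrite('pics/o4.png',cv2.resize(c['pixels'][B[1]:B[3],B[0]:B[2]],None,fx=9,fy=9,interpolation=cv2.INTER_CUBIC))
ringov(c,(.4792,.2954),20.7,*B,9,'pics/o4.png','pics/o4.png')
```

```text
(no output)
```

View pics/o3.png

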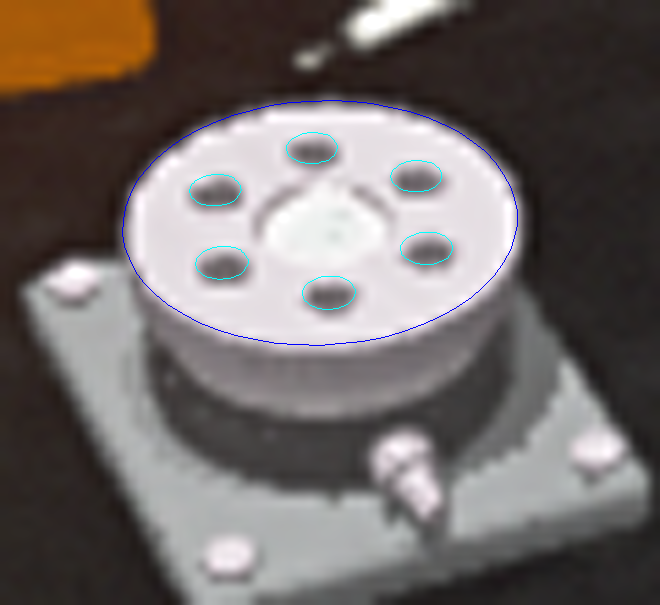

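View pics/o4.png

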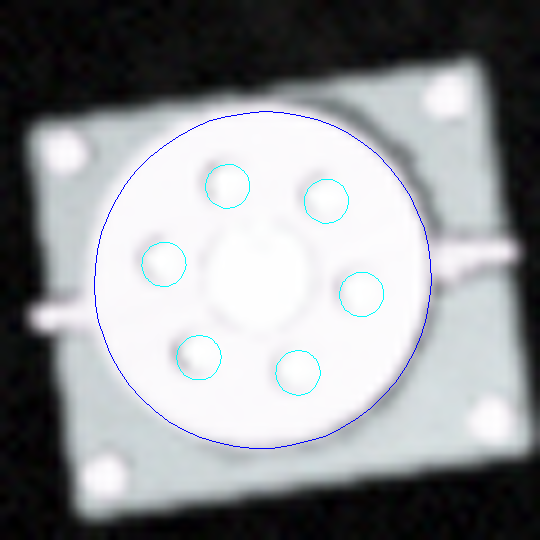

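```bash
cat > edge.py <<'E'
from h import *
from scipy.ndimage import map_coordinates
def edgeoff(c,P,Q,n=15,R_=2.5,lo=.1,hi=.9):
    """signed px offset of strongest gradient across projected line P-Q, along its normal"""
    g=cv2.cvtColor(c['pixels'],cv2.COLOR_BGR2GRAY).astype(float)
    t=np.linspace(lo,hi,n)[:,None]; pts=proj(c,np.array(P)*(1-t)+np.array(Q)*t)
    d=pts[-1]-pts[0];d/=np.hypot(*d);nr=np.array([-d[1],d[0]])
    r=np.arange(-R_-.5,R_+.51,.1)
    s=np.array([map_coordinates(g,[(p[1]+r*nr[1]),(p[0]+r*nr[0])],order=1) for p in pts]).mean(0)
    gr=abs(np.gradient(cv2.GaussianBlur(s[None],(1,1),0)[0])); gr=np.convolve(gr,np.ones(5)/5,'same');gr[:5]=gr[-5:]=0
    k=gr.argmax(); w=gr*(abs(r-r[k])<.8); return (w*r).sum()/w.sum(), nr, gr.max()
def fitshift(c,edges,**k):
    A=[];b=[]
    for P,Q in edges:
        o,nr,s=edgeoff(c,P,Q,**k)
        m=(np.array(P)+np.array(Q))/2
        J=np.array([(proj(c,m+e)-proj(c,m-e))[0]/.002 for e in(np.array([.001,0,0]),np.array([0,.001,0]))]) 
        A.append(J@nr);b.append(o);print('  off',round(o,2),nr.round(2),'s',round(s,1),'J/mm',(J@nr/1000).round(2))
    x=np.linalg.lstsq(np.array(A),np.array(b),rcond=None)[0];print(' shift mm',(x*1000).round(2));return x
def barpts(tcp,yaw,d=.092):
    a=np.radians(yaw);u=np.array([np.cos(a),np.sin(a),0]);v=np.array([-u[1],u[0],0]);b=np.array(tcp)-[0,0,d]
    return lambda i,j,k: b+i*.037*u+j*.012*v+[0,0,.01*k]
E
python3 - <<'E'
from edge import *
import pickle
c=pickle.load(open('side2.pkl','rb'))
f=barpts([.5173,.0898,.1950],184.34)
# near side is v=+1 (yaw 184 -> v=-y), left end (x small) is i=+1
print('lifted bar'); fitshift(c,[(f(1,1,0),f(-1,1,0)),(f(1,1,1),f(1,-1,1)),(f(-1,1,0),f(-1,1,1))])
c=pickle.load(open('side3.pkl','rb'))
f=barpts([.4797,.2945,.1760],200.68)
print('bar over ring'); fitshift(c,[(f(1,1,0),f(-1,1,0)),(f(1,1,1),f(1,-1,1)),(f(-1,1,0),f(-1,1,1)),(f(1,1,0),f(1,1,1))])
c=pickle.load(open('side0.pkl','rb'))
C=np.array([.4792,.2954,.062])
t=np.radians(np.arange(-20,370,8));A=[];b=[]
for q in t:
    tn=np.array([-np.sin(q),np.cos(q),0]);m=C+.042*np.array([np.cos(q),np.sin(q),0])
    o,nr,s=edgeoff(c,m-.002*tn,m+.002*tn,n=5)
    J=np.array([(proj(c,m+e)-proj(c,m-e))[0]/.002 for e in(np.array([.001,0,0]),np.array([0,.001,0]))])
    if s>2: A.append(J@nr);b.append(o)
A=np.array(A);b=np.array(b);x=np.linalg.lstsq(A,b,rcond=None)[0];r=b-A@x;k=abs(r)<.5
x=np.linalg.lstsq(A[k],b[k],rcond=None)[0];print('ring',x*1000,k.sum(),len(k),np.std(b[k]-A[k]@x))
c2=c
f=barpts([.5175,.0898,.1197],184.35)
print('bar at rest, before'); fitshift(c2,[(f(1,1,1),f(-1,1,1)),(f(1,1,1),f(1,-1,1)),(f(-1,1,0),f(-1,1,1))])
E
```

```text
lifted bar
  off -0.79 [0.26 0.97] s 5.5 J/mm [ 0.03 -0.38]
  off -0.39 [ 0.88 -0.47] s 7.7 J/mm [0.49 0.04]
  off -0.6 [1.   0.09] s 5.2 J/mm [ 0.47 -0.2 ]
 shift mm [-0.71  1.84]
bar over ring
  off 1.29 [0.4  0.92] s 1.7 J/mm [ 0.1  -0.28]
  off -0.8 [ 0.67 -0.74] s 5.3 J/mm [0.35 0.13]
  off -0.94 [ 1.   -0.02] s 6.5 J/mm [ 0.42 -0.11]
  off -1.88 [ 1.   -0.07] s 2.8 J/mm [ 0.44 -0.08]
 shift mm [-3.18 -3.73]
ring [ 0.29772904 -1.82425627] 49 49 0.16376857297174333
bar at rest, before
  off 2.27 [0.27 0.96] s 3.6 J/mm [ 0.03 -0.38]
  off -1.21 [ 0.9  -0.45] s 5.7 J/mm [0.47 0.04]
  off -0.58 [1.   0.09] s 5.0 J/mm [ 0.44 -0.19]
 shift mm [-2.89 -5.62]
```

Run:
```python
from edge import *
import pickle
c=pickle.load(open('side2.pkl','rb'))
g=cv2.cvtColor(c['pixels'],cv2.COLOR_BGR2GRAY)
print(g[214:234,264:292:1])
f=barpts([.5173,.0898,.1950],184.34)
for n in [(1,1,0),(1,1,1),(1,-1,1),(-1,1,0),(-1,1,1)]: print(n,proj(c,f(*n)).round(2))
```

```text
[[ 33  33  33  32  32  29  30  34  33  32  29  29  36  62  68  66  63  63
   61  61  69 125 141 143 136 134 135 133]
 [ 35  35  31  32  31  31  30  32  32  29  31  30  29  48  64  65  62  61
   62  65  75 124 141 146 135 135 136 117]
 [ 34  33  34  32  30  32  31  30  29  27  26  26  29  29  46  65  73  75
   72  92 111 126 139 144 136 135 134 103]
 [ 36  35  33  33  32  28  24  30  29  28  37  54  95  60  66  82 118 123
  108 105 113 121 140 144 135 134 135 117]
 [ 34  34  32  31  27  31  38  50  92  99 113 141 210 130 114 116 120 119
  111 104 109 103 133 144 135 135 135 135]
 [ 35  36  31  31  57 101 113 133 211 223 213 212 213 139 113 114 117 116
  109 104 117 151 116 141 135 135 134 137]
 [ 34  30  26  51 139 224 216 211 213 211 209 210 212 206 121 111 115 116
  114 107 108 104 130 142 135 133 135 134]
 [ 34  32  30  77 199 214 212 209 207 207 207 206 208 208 136 111 113 115
  114 115 112 112 132 141 136 136 135 134]
 [ 31  32  30  67 166 203 209 207 206 205 204 205 205 210 204 119 110 115
  115 117 116 116 119 134 135 134 129 129]
 [ 32  34  25  48 131 192 205 208 206 205 204 2
[... 683 characters left out ...]
6 111 121 117 114 112  95  63  49  45  32  35
   33  31  33  32  32  32  31  33  33  33]
 [ 32  30  32  32  29  31  30  51  84  65  64  65  50  30  28  29  30  33
   34  34  36  33  34  33  32  34  33  32]
 [ 34  28  31  32  32  28  28  28  35  31  31  33  32  31  30  31  33  33
   32  34  37  33  36  32  33  34  35  34]
 [ 33  30  30  30  31  34  35  30  30  28  30  31  31  33  34  34  34  34
   35  35  36  34  33  36  36  36  36  33]
 [ 29  32  32  33  34  37  34  33  33  31  30  31  31  32  31  35  33  33
   33  31  32  31  35  33  36  38  38  36]]
(1, 1, 0) [[270.81 231.35]]
(1, 1, 1) [[270.84 227.63]]
(1, -1, 1) [[266.47 219.38]]
(-1, 1, 0) [[306.26 221.99]]
(-1, 1, 1) [[306.59 218.28]]
```

Run:
```python
from edge import *
import pickle
for n,tcp,yaw in(('side2',[.5173,.0898,.1950],184.34),('side3',[.4797,.2945,.1760],200.68)):
    c=pickle.load(open(n+'.pkl','rb'));W=world(c)
    a=np.radians(yaw-180);u=np.array([np.cos(a),np.sin(a)]);v=np.array([-u[1],u[0]])
    D=W[...,:2]-tcp[:2];X=D@u;Y=D@v;Z=W[...,2]-(tcp[2]-.092)
    m=(abs(X)<.05)&(abs(Y)<.02)&(Z>-.006)&(Z<.0125)
    if n=='side3': m&=(Z>-.005)
    ys,xs=np.where(m);print(n,m.sum(),'px',xs.min(),xs.max(),ys.min(),ys.max())
    top=m&(Z>.0065);print(' top face z med',np.median(Z[top]),'X range',np.percentile(X[m],[0,1,3,97,99,100]).round(4),'Y',np.percentile(Y[m],[0,2,5,98,100]).round(4))
    fr=m&(Z<.006)&(Z>0)&(abs(X)<.03);print(' front Y med',np.median(Y[fr]),fr.sum(), 'Zmin',np.percentile(Z[m],[0,2,5]).round(4))
    for lo in(-.035,-.015,.005,.02): 
        q=fr&(X>lo)&(X<lo+.015);print('   ',lo,np.median(Y[q]).round(4))
    t2=top&(X<-.02);print('  left top z',np.median(Z[t2]),'Y',np.percentile(Y[t2],[2,98]))
```

```text
side2 249 px 268 306 217 230
 top face z med 0.009356193210567035 X range [-0.0371 -0.0364 -0.0357  0.0318  0.0352  0.0377] Y [-0.0139 -0.0132 -0.0129  0.0096  0.0109]
 front Y med -0.011624235080781045 41 Zmin [-0.0001  0.0013  0.0029]
    -0.035 -0.0114
    -0.015 -0.0118
    0.005 -0.0113
    0.02 -0.0123
  left top z 0.00960857853477038 Y [-0.01180379  0.00988372]
side3 211 px 228 258 163 180
 top face z med 0.00851661329886888 X range [-0.0384 -0.0378 -0.0371  0.0325  0.0344  0.0355] Y [-0.0147 -0.0138 -0.0132  0.0085  0.0117]
 front Y med -0.011888869003942742 42 Zmin [0.     0.0008 0.0016]
    -0.035 -0.0113
    -0.015 -0.0123
    0.005 -0.0119
    0.02 -0.0113
  left top z 0.008417353060223495 Y [-0.01307298  0.00854857]
```

Run:
```python
from ov import *
import pickle
c=pickle.load(open('side3.pkl','rb'))
B=(222,158,272,195);F=15
bar(c,None,*B,F,'pics/o5.png',d=(-.0007,.0018,0))
ringov(c,(.4795,.2936),20.7,*B,F,'pics/o5.png','pics/o5.png')
```

```text
(no output)
```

View pics/o5.png

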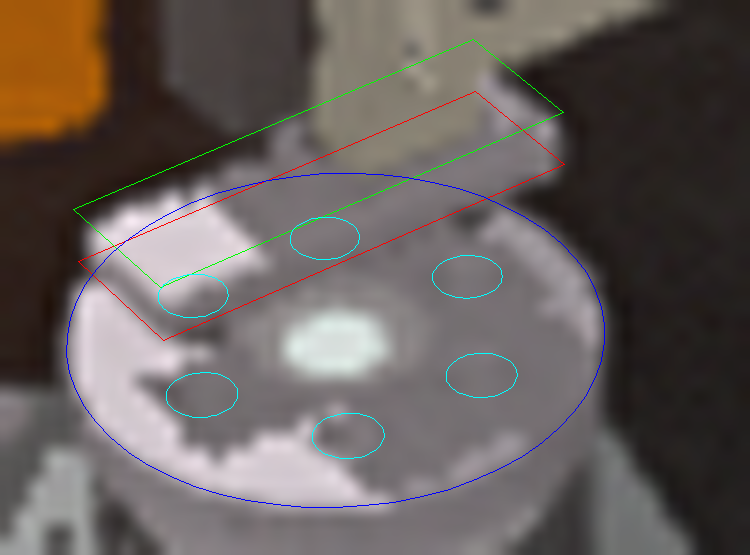

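Run:
```python
from edge import *
import pickle
def fit(c,C,rng,r=.042,z=.062):
    C=np.array([*C,z]);A=[];b=[]
    for q in np.radians(rng):
        tn=np.array([-np.sin(q),np.cos(q),0]);m=C+r*np.array([np.cos(q),np.sin(q),0])
        o,nr,s=edgeoff(c,m-.002*tn,m+.002*tn,n=5)
        J=np.array([(proj(c,m+e)-proj(c,m-e))[0]/.002 for e in(np.array([.001,0,0]),np.array([0,.001,0]))])
        A.append(J@nr);b.append(o);print((round(np.degrees(q)),round(o,2),round(s,1)),end=' ')
    A=np.array(A);b=np.array(b);x=np.linalg.lstsq(A,b,rcond=None)[0];print('\n',(C[:2]+x)*1000,np.std(b-A@x))
for n in('side0','side3'):
    c=pickle.load(open(n+'.pkl','rb'));print(n)
    fit(c,(.4792,.2954),range(-30,360,30)); 
    if n=='side0': fit(c,(.4792,.2954),range(0,181,15))
c=pickle.load(open('top0.pkl','rb'));print('top');fit(c,(.479,.297),range(0,360,30))
```

```text
side0
(-30, np.float64(0.57), np.float64(14.2)) (0, np.float64(0.3), np.float64(10.0)) (30, np.float64(-0.07), np.float64(11.8)) (60, np.float64(-0.45), np.float64(13.1)) (90, np.float64(-0.38), np.float64(13.8)) (120, np.float64(-0.31), np.float64(11.4)) (150, np.float64(-0.17), np.float64(12.7)) (180, np.float64(-0.38), np.float64(9.8)) (210, np.float64(0.28), np.float64(7.8)) (240, np.float64(0.21), np.float64(6.6)) (270, np.float64(0.4), np.float64(6.3)) (300, np.float64(0.57), np.float64(9.1)) (330, np.float64(0.57), np.float64(14.2)) 
 [479.7138497  293.91609084] 0.12891833087250162
(0, np.float64(0.3), np.float64(10.0)) (15, np.float64(-0.09), np.float64(11.6)) (30, np.float64(-0.07), np.float64(11.8)) (45, np.float64(-0.44), np.float64(12.5)) (60, np.float64(-0.45), np.float64(13.1)) (75, np.float64(-0.65), np.float64(9.5)) (90, np.float64(-0.38), np.float64(13.8)) (105, np.float64(-0.48), np.float64(12.0)) (120, np.float64(-0.31), np.float64(11.4)) (135, np.float64(-0.37), np.float64(13.1)) (150, np.float64(-0.17), np.float64(12.7)) (165, np.float64(-0.59), np.float64(10.9))
[... 519 characters left out ...]
64(0.92), np.float64(2.3)) (300, np.float64(0.34), np.float64(2.2)) (330, np.float64(0.63), np.float64(6.1)) 
 [480.00935535 295.55053496] 0.4587229240281259
top
(0, np.float64(1.66), np.float64(9.3)) (30, np.float64(2.18), np.float64(3.3)) (60, np.float64(0.6), np.float64(2.3)) (90, np.float64(0.57), np.float64(2.2)) (120, np.float64(0.08), np.float64(2.0)) (150, np.float64(-0.34), np.float64(2.2)) (180, np.float64(-0.13), np.float64(2.7)) (210, np.float64(-0.31), np.float64(4.3)) (240, np.float64(-0.02), np.float64(5.0)) (270, np.float64(0.57), np.float64(3.1)) (300, np.float64(0.97), np.float64(6.6)) (330, np.float64(1.09), np.float64(6.7)) 
 [481.20909547 297.11979348] 0.2913859261409487
```

Run:
```python
from edge import *
import pickle
c=pickle.load(open('side3.pkl','rb'))
g=cv2.cvtColor(c['pixels'],cv2.COLOR_BGR2GRAY)
np.set_printoptions(linewidth=200)
print(g[160:182,238:264]); print((c['z_map'][160:182,238:264]*1000).round().astype(int))
f=barpts([.4797,.2945,.1760],200.68)
for n in [(1,1,0),(1,1,1),(1,-1,1),(-1,1,0),(-1,1,1)]: print(n,proj(c,f(*n)).round(2))
c=pickle.load(open('side2.pkl','rb'));g=cv2.cvtColor(c['pixels'],cv2.COLOR_BGR2GRAY);print(g[212:230,290:310]);print((c['z_map'][212:230,290:310]*1000).round().astype(int))
```

```text
[[ 63  62  63  60  44  87 126 124 129 125 129 136 146 130 131 130 132 131 134 133 134 130  88  54  40  36]
 [ 63  63  61  60  52 106 126 125 126 125 128 110 141 131 129 131 132 126 129 100  81  53  36  33  34  37]
 [ 64  64  63  59  70 126 127 127 125 124 125 153 134 129 129 130 132  85  71  40  36  34  35  37  37  34]
 [ 62  62  61  61  72 128 127 128 126 124 123 122 151 131 130 136 148  89  50  25  29  34  34  36  34  35]
 [ 63  63  61  60  76 126 126 127 124 126 125 125 130 123 128 131 143 146 114  58  32  27  35  35  34  33]
 [ 64  61  64  70  85 127 126 127 122 126 127 129 129 128 129 127 121 149 146 116  76  33  32  37  34  36]
 [ 62  61  87 115  99 124 127 127 126 128 129 130 129 130 129 125 116 142 122 125 149  58  27  33  35  34]
 [ 44  53 109 118  84 100 122 122 129 130 130 130 129 119 113 115 116 119 119 126 127  69  33  35  37  34]
 [ 68  71 109 117 113 100 117 125 131 130 127 114 108 114 118 118 122 123 118 119 117  64  33  35  35  36]
 [120 117 110 116 118 114 113 116 120 111 112 117 117 120 123 122 119 117 113 112 112  51  32  34  37  34]
 [119 116 111 114 116 115 112 
[... 6614 characters left out ...]
02 800 802 805 803 960 961 960 963]
 [674 796 793 793 795 798 797 800 802 802 801 802 802 807 960 957 958 954 959 958]
 [793 792 796 795 796 797 799 802 802 805 815 954 957 958 960 955 955 955 956 957]
 [794 795 798 799 799 799 955 952 815 815 954 951 953 954 954 955 956 952 955 951]
 [796 797 797 947 952 950 950 949 951 950 951 946 951 950 952 948 951 948 952 951]
 [947 946 948 947 951 945 947 947 947 945   0 949 948 948 948 945 952 945 949 950]
 [945 945 946 947 947 950 944 944 947 943 943 944 948 944 947 945 946 947 945 945]
 [944 941 942 943 942 945 944 940 946 944 947 942 944 944 946 939 942 943 943 943]
 [942 940 939 942 941 941 944 937 943 940 942 941 939 940 941 939 941 942 941 938]]
```

Run:
```python
from edge import *
import pickle
c=pickle.load(open('side3.pkl','rb'))
np.set_printoptions(linewidth=220)
f=barpts([.4797,.2945,.1760],200.68)
K=np.array(c['intrinsics'])
Z=c['z_map']
P=proj(c,f(1,1,0))[0];Q=proj(c,f(-1,1,0))[0]
zc=lambda p:((R(c)@p)+np.array(c['tvec']).reshape(3))[2]
za,zb=zc(f(1,1,.5)),zc(f(-1,1,.5));print(za,zb)
o=[]
for u in range(235,258):
    t=(u-P[0])/(Q[0]-P[0]);v=P[1]+t*(Q[1]-P[1]);ze=za+t*(zb-za)
    col=Z[:,u];r=int(round(v))-3
    while col[r+1]==0 or abs(col[r+1]-ze)<.012: r+=1
    o.append(round(r+.5-v,2))
print(o,np.mean(o))
print((Z[166:184,222:242]*1000).round().astype(int))
g=cv2.cvtColor(c['pixels'],cv2.COLOR_BGR2GRAY);print(g[166:184,222:242])
```

```text
0.927547470400354 0.9611092983338525
[np.float64(-0.22), np.float64(0.22), np.float64(-0.34), np.float64(0.1), np.float64(-0.46), np.float64(-0.02), np.float64(-0.58), np.float64(-0.14), np.float64(0.3), np.float64(-0.26), np.float64(0.18), np.float64(-0.38), np.float64(0.06), np.float64(-0.5), np.float64(-0.06), np.float64(-0.62), np.float64(-0.18), np.float64(0.26), np.float64(-0.3), np.float64(0.14), np.float64(-0.42), np.float64(0.02), np.float64(-0.54)] -0.1626086956521739
[[1113 1105 1110 1109 1112 1115 1119 1114 1112 1114 1113 1116 1116 1111  918  917  918  921  921  932]
 [1110 1109 1111 1110 1112 1109 1111 1110 1110 1112 1108 1108 1109 1114 1112 1107 1109 1108  938  933]
 [1107 1108 1107 1107 1108 1105 1109 1106 1107 1110 1109 1108 1110 1112 1105 1107 1107  950  939  936]
 [1104 1101 1104 1104 1105 1103 1105 1103 1101 1105 1105 1103 1104 1103 1102  949  948  949  941  937]
 [1101 1101 1100 1097 1099 1105 1097 1102 1101 1103 1101 1100  945  944  950  945  944  946  944  940]
 [1096 1097 1095 1102 1098 1097    0 1099 1095 1094  942  943  944  945  941  943  940  944  941  944]
[... 2032 characters left out ...]
07 207 209 212 203 189 162 118 112]
 [ 34  33  35  30  32  71 119 127 144 189 205 210 208 189 177 151 119 116 110 108]
 [ 33  34  33  27  59 170 205 178 132 142 190 196 171 124 122 114 107 110 112 113]
 [ 34  36  33  23  74 207 211 203 171 123 134 144 120 112 106 110 108 113 133 137]
 [ 35  34  31  29  90 207 205 203 201 169 119 110 103 100  87 111 126 137 138 162]
 [ 34  33  28  41 119 206 202 198 202 201 170 131  91  83  75 113 130 137 141 204]
 [ 36  33  30  40 121 206 203 199 201 204 207 207 170 165 116 112 115 134 144 218]
 [ 31  31  28  41 117 206 205 202 201 194 200 200 128 122 117 112 113 128 134 163]
 [ 56  48  45  49  99 199 204 203 197 134 110 113 110 115 115 113 114 114 116 126]]
```

Run:
```python
from edge import *
import pickle
np.set_printoptions(linewidth=220)
c=pickle.load(open('side3.pkl','rb'));K=np.array(c['intrinsics'])
Z=c['z_map']
tcp=np.array([.4797,.2945,.1760]);a=np.radians(20.68);u=np.array([np.cos(a),np.sin(a),0])
zc=lambda p:((R(c)@p)+np.array(c['tvec']).reshape(3))[2]
t=np.linspace(0,2*np.pi,24,endpoint=False)
for s in(-1,1):
    ctr=tcp-[0,0,.102]+s*.025*u
    circ=ctr+.004*np.c_[np.cos(t),np.sin(t),0*t]
    p=proj(c,circ);print('pin',s,'tip circle px cols',p[:,0].min().round(2),p[:,0].max().round(2),'rows',p[:,1].min().round(2),p[:,1].max().round(2),'depth',zc(ctr-[0,.004,0]))
b=cv2.resize(c['pixels'][165:188,222:264],None,fx=18,fy=18,interpolation=cv2.INTER_NEAREST);b=cv2.convertScaleAbs(b,alpha=1.3);cv2.imwrite('pics/o6.png',b)
```

```text
pin -1 tip circle px cols 232.96 236.45 rows 178.42 180.58 depth 0.9472932560156432
pin 1 tip circle px cols 250.83 254.24 rows 170.64 172.7 depth 0.9699701667815206
```

View pics/o6.png

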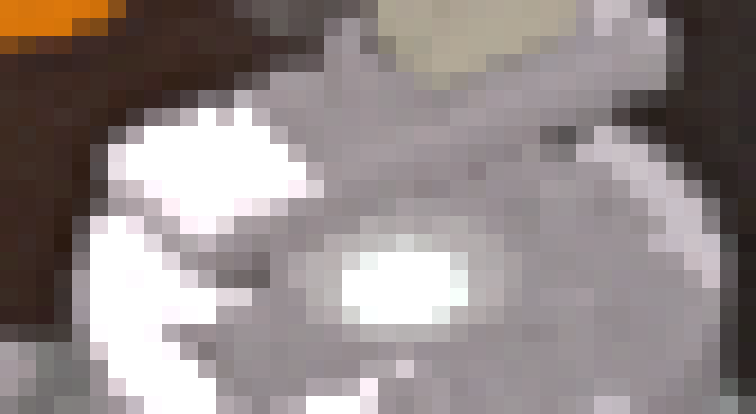

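```bash
python3 -c "
from h import *
go([.4795,.2934,.1537],200.7)"
```

```text
t 6.25 shift mm [ 0.5 22.4  0.9] turn -0.02 F [ 0.4 -1.1 -4.7] M [-0.049 -0.034 -0.085] w 0.021753280194179492
 pos [0.4797 0.2945 0.1761] rot [-8.9990e+01 -1.0000e-02 -1.5932e+02] j [ 51.5  16.  -22.4   0.  -51.5  59.2]
```

apply_moves(rows=[[[0.0005,0.002,0.001],0],[[0.0005,0.006,0.001],0],[[0.0005,0.009,0.001],0],[[0.0005,0.011,0.001],0],[[0.0005,0.0125,0.001],0],[[0.0005,0.014,0.001],0],[[0.0005,0.014,0.001],0]])

```text
time_s: 7.12
tcp_pos: [0.4793, 0.2942, 0.1618]
eef_rot: [-90.0, -0.0, -159.3]
contact_force: [-0.3, -0.5, -4.2]
gripper_width: 0.0217
```

```bash
python3 -c "
from h import *
go([.4795,.2934,.1537],200.7)"
```

```text
t 7.125 shift mm [0.1 8.1 0.9] turn 0.05 F [-0.3 -0.5 -4.2] M [-0.069 -0.034  0.048] w 0.02170972106847681
 pos [0.4793 0.2942 0.1618] rot [-8.9990e+01 -1.0000e-02 -1.5925e+02] j [ 51.5  16.9 -23.4  -0.  -49.7  59.3]
```

apply_moves(rows=[[[0,0.002,0],0],[[0,0.004,0],0],[[0,0.0055,0],0],[[0,0.0065,0],0],[[0,0.007,0],0],[[0,0.007,0],0]])

```text
time_s: 7.88
tcp_pos: [0.4793, 0.2942, 0.1549]
eef_rot: [-90.0, -0.0, -159.3]
contact_force: [0.2, 0.1, -3.3]
gripper_width: 0.0218
```

```bash
python3 -c "
from h import *
go([.4795,.2934,.1537],200.7)"
```

```text
t 7.875 shift mm [0.2 1.2 0.8] turn 0.04 F [ 0.2  0.1 -3.3] M [-0.078 -0.025 -0.01 ] w 0.021804274807782416
 pos [0.4793 0.2942 0.1549] rot [ -90.     -0.   -159.26] j [ 51.5  17.4 -23.8   0.  -48.8  59.3]
```

Pins are about 9 mm in with no side load. Now I'll seat them gently.

apply_moves(rows=[[[0,0.0005,0],0],[[0,0.001,0],0],[[0,0.0013,0],0],[[0,0.0013,0],0]])

```text
time_s: 8.38
tcp_pos: [0.4794, 0.2943, 0.1539]
eef_rot: [-90.0, 0.0, -159.3]
contact_force: [-1.2, -0.6, -0.2]
gripper_width: 0.0219
```

apply_moves(rows=[[[0,0.0003,0],0],[[0,0.0005,0],0],[[0,0.0005,0],0]])

```text
time_s: 8.75
tcp_pos: [0.4794, 0.2943, 0.1538]
eef_rot: [-90.0, 0.0, -159.2]
contact_force: [-2.8, -1.6, 5.4]
gripper_width: 0.0214
```

```bash
python3 -c "
from h import *
go([.4795,.2934,.1537],200.7)"
```

```text
t 8.75 shift mm [0.2 0.1 0.9] turn 0.06 F [-2.8 -1.6  5.4] M [-5.64e-01  1.20e+00 -1.00e-03] w 0.021374437901656565
 pos [0.4794 0.2943 0.1538] rot [-9.0000e+01  3.0000e-02 -1.5924e+02] j [ 51.5  17.5 -23.9   0.  -48.6  59.3]
```

apply_moves(rows=[[[0,-0.0002,0],0],[[0,-0.0002,0],1],[[0,-0.0002,0],2],[[0,-0.0002,0],3],[[0,-0.0002,0],4.5],[[0,-0.0002,0],6],[[0,-0.0002,0],7.5],[[0,-0.0002,0],9]])

```text
time_s: 9.75
tcp_pos: [0.4798, 0.2948, 0.1538]
eef_rot: [-90.0, 0.1, -168.3]
contact_force: [-2.3, -0.1, 5.8]
gripper_width: 0.0216
```

```bash
python3 -c "
from h import *
go([.4795,.2934,.1537],200.7)"
```

```text
t 9.75 shift mm [0.6 0.1 1.3] turn -9.0 F [-2.3 -0.1  5.8] M [-0.083  0.542  0.284] w 0.021607592688624135
 pos [0.4798 0.2948 0.1538] rot [-9.004e+01  8.000e-02 -1.683e+02] j [ 51.5  17.5 -23.9   0.  -48.6  50.2]
```

apply_moves(rows=[[[0,0,0],2],[[0,0,0],4],[[0,0,0],6],[[0,0,0],8],[[0,0,0],10],[[0,0,0],12],[[0,0,0],14],[[0,0,0],16],[[0,0,0],17]])

```text
time_s: 10.88
tcp_pos: [0.4798, 0.2949, 0.1538]
eef_rot: [-90.1, 0.1, 174.7]
contact_force: [-1.5, 0.6, 5.5]
gripper_width: 0.022
```

```bash
python3 -c "
from h import *
go([.4795,.2934,.1537],200.7)"
```

```text
t 10.875 shift mm [0.2 0.1 1.5] turn -26.01 F [-1.5  0.6  5.5] M [0.142 0.566 0.293] w 0.021979909956936338
 pos [0.4798 0.2949 0.1538] rot [-9.0070e+01  6.0000e-02  1.7469e+02] j [ 51.5  17.5 -23.9   0.  -48.6  33.2]
```

apply_moves(rows=[[[0,0,0],1],[[0,0,0],2],[[0,0,0],2]])

```text
time_s: 11.25
tcp_pos: [0.4798, 0.2949, 0.1538]
eef_rot: [-90.1, 0.1, 172.7]
contact_force: [-0.7, -0.7, 5.9]
gripper_width: 0.0222
```

```bash
cat > m.py <<'E'
from h import *
s=get_state();print(s['time_s'],'yaw',s['eef_rot'].round(2),'F',s['contact_force'].round(1),'M',s['moment'].round(3),'j6t',s['joint_torque'][5].round(3),s['tcp_pos'].round(4))
E
python3 m.py
```

```text
11.25 yaw [-9.0070e+01  6.0000e-02  1.7272e+02] F [-0.7 -0.7  5.9] M [0.085 0.62  0.201] j6t -0.305 [0.4798 0.2949 0.1538]
```

apply_moves(rows=[[[0,0,0],1],[[0,0,0],1]])

```text
time_s: 11.5
tcp_pos: [0.4798, 0.2949, 0.1538]
eef_rot: [-90.1, 0.1, 171.7]
contact_force: [-1.0, 0.4, 5.4]
gripper_width: 0.0216
```

```bash
python3 m.py
```

```text
11.5 yaw [-9.0070e+01  6.0000e-02  1.7172e+02] F [-1.   0.4  5.4] M [0.049 0.608 0.227] j6t -0.308 [0.4798 0.2949 0.1538]
```

apply_moves(rows=[[[0,0,0],1],[[0,0,0],1]])

```text
time_s: 11.75
tcp_pos: [0.4798, 0.2949, 0.1538]
eef_rot: [-90.1, 0.1, 170.7]
contact_force: [-0.9, 0.1, 4.9]
gripper_width: 0.0218
```

```bash
python3 m.py
```

```text
11.75 yaw [-9.0070e+01  6.0000e-02  1.7072e+02] F [-0.9  0.1  4.9] M [0.107 0.572 0.208] j6t -0.308 [0.4798 0.2949 0.1538]
```

apply_moves(rows=[[[0,0,0],1],[[0,0,0],1]])

```text
time_s: 12.0
tcp_pos: [0.4798, 0.2949, 0.1538]
eef_rot: [-90.1, 0.1, 169.7]
contact_force: [-0.7, -0.6, 5.6]
gripper_width: 0.0215
```

```bash
python3 m.py
```

```text
12.0 yaw [-9.0070e+01  6.0000e-02  1.6972e+02] F [-0.7 -0.6  5.6] M [0.119 0.591 0.182] j6t -0.308 [0.4798 0.2949 0.1538]
```

apply_moves(rows=[[[0,0,0],1],[[0,0,0],1]])

```text
time_s: 12.25
tcp_pos: [0.4798, 0.2949, 0.1538]
eef_rot: [-90.1, 0.1, 168.7]
contact_force: [-1.8, 0.2, 5.5]
gripper_width: 0.0218
```

```bash
python3 m.py
```

```text
12.25 yaw [-9.0070e+01  6.0000e-02  1.6872e+02] F [-1.8  0.2  5.5] M [0.121 0.583 0.205] j6t -0.308 [0.4798 0.2949 0.1538]
```

apply_moves(rows=[[[0,0,0],1],[[0,0,0],1]])

```text
time_s: 12.5
tcp_pos: [0.4798, 0.2949, 0.1538]
eef_rot: [-90.1, 0.1, 167.7]
contact_force: [-1.3, 0.1, 5.5]
gripper_width: 0.0215
```

```bash
python3 m.py
```

```text
12.5 yaw [-9.0080e+01  5.0000e-02  1.6772e+02] F [-1.3  0.1  5.5] M [0.101 0.595 0.204] j6t -0.308 [0.4798 0.2949 0.1538]
```

apply_moves(rows=[[[0,0,0],1],[[0,0,0],1]])

```text
time_s: 12.75
tcp_pos: [0.4798, 0.2949, 0.1538]
eef_rot: [-90.1, 0.1, 166.7]
contact_force: [-1.0, 0.5, 5.0]
gripper_width: 0.0222
```

```bash
python3 m.py
```

```text
12.75 yaw [-9.0080e+01  5.0000e-02  1.6672e+02] F [-1.   0.5  5. ] M [0.113 0.608 0.222] j6t -0.308 [0.4798 0.2949 0.1538]
```

apply_moves(rows=[[[0,0,0],1],[[0,0,0],1]])

```text
time_s: 13.0
tcp_pos: [0.4798, 0.2949, 0.1538]
eef_rot: [-90.1, 0.1, 165.7]
contact_force: [-1.7, 0.1, 5.9]
gripper_width: 0.0218
```

```bash
python3 m.py
```

```text
13.0 yaw [-9.0080e+01  5.0000e-02  1.6572e+02] F [-1.7  0.1  5.9] M [0.124 0.609 0.212] j6t -0.308 [0.4798 0.2949 0.1538]
```

apply_moves(rows=[[[0,0,0],1],[[0,0,0],1]])

```text
time_s: 13.25
tcp_pos: [0.4798, 0.2949, 0.1538]
eef_rot: [-90.1, 0.0, 164.7]
contact_force: [-1.3, -0.1, 5.8]
gripper_width: 0.0216
```

```bash
python3 m.py
```

```text
13.25 yaw [-9.0080e+01  5.0000e-02  1.6472e+02] F [-1.3 -0.1  5.8] M [0.099 0.634 0.19 ] j6t -0.308 [0.4798 0.2949 0.1538]
```

apply_moves(rows=[[[0,0,0],1],[[0,0,0],1]])

```text
time_s: 13.5
tcp_pos: [0.4798, 0.2949, 0.1539]
eef_rot: [-90.1, 0.0, 163.7]
contact_force: [-2.4, 0.9, 5.8]
gripper_width: 0.0215
```

```bash
python3 m.py
```

```text
13.5 yaw [-9.0090e+01  5.0000e-02  1.6372e+02] F [-2.4  0.9  5.8] M [0.176 0.613 0.241] j6t -0.308 [0.4798 0.2949 0.1539]
```

apply_moves(rows=[[[0,0,0],1],[[0,0,0],1]])

```text
time_s: 13.75
tcp_pos: [0.4798, 0.2949, 0.1539]
eef_rot: [-90.1, 0.1, 162.7]
contact_force: [-1.6, 0.6, 5.0]
gripper_width: 0.0216
```

```bash
python3 m.py
```

```text
13.75 yaw [-9.0090e+01  5.0000e-02  1.6273e+02] F [-1.6  0.6  5. ] M [0.149 0.571 0.256] j6t -0.348 [0.4798 0.2949 0.1539]
```

apply_moves(rows=[[[0,0,0],0.5],[[0,0,0],0.5]])

```text
time_s: 14.0
tcp_pos: [0.4798, 0.295, 0.1538]
eef_rot: [-90.1, 0.1, 162.3]
contact_force: [-1.1, 0.4, 4.7]
gripper_width: 0.0215
```

```bash
python3 m.py
```

```text
14.0 yaw [-9.0080e+01  5.0000e-02  1.6226e+02] F [-1.1  0.4  4.7] M [0.172 0.648 0.452] j6t -0.545 [0.4798 0.295  0.1538]
```

apply_moves(rows=[[[0,0,0],0.3],[[0,0,0],0.3]])

```text
time_s: 14.25
tcp_pos: [0.4798, 0.2949, 0.1538]
eef_rot: [-90.1, 0.1, 162.0]
contact_force: [-1.8, -0.2, 5.6]
gripper_width: 0.0215
```

```bash
python3 m.py
```

```text
14.25 yaw [-9.0080e+01  5.0000e-02  1.6197e+02] F [-1.8 -0.2  5.6] M [0.257 0.624 0.62 ] j6t -0.682 [0.4798 0.2949 0.1538]
```

apply_moves(rows=[[[0,0,0],-1],[[0,0,0],-2],[[0,0,0],-3],[[0,0,0],-4],[[0,0,0],-4]])

```text
time_s: 14.88
tcp_pos: [0.4799, 0.2948, 0.1538]
eef_rot: [-90.1, 0.1, 165.9]
contact_force: [0.4, 0.5, 5.2]
gripper_width: 0.022
```

```bash
python3 m.py
```

```text
14.875 yaw [-9.0090e+01  6.0000e-02  1.6591e+02] F [0.4 0.5 5.2] M [0.049 0.279 0.015] j6t 0.118 [0.4799 0.2948 0.1538]
```

apply_moves(rows=[[[0,-0.001,0],0],[[0,-0.003,0],0],[[0,-0.006,0],0],[[0,-0.01,0],0],[[0,-0.015,0],0],[[0,-0.025,0],0],[[0,-0.04,0],0],[[0,-0.05,0],0],[[0,-0.05,0],0]])

```text
time_s: 16.0
tcp_pos: [0.4797, 0.2947, 0.2047]
eef_rot: [-90.1, 0.1, 165.9]
contact_force: [-0.2, -0.1, -3.7]
gripper_width: 0.0221
```

Run:
```python
from ring import *
import pickle
c=capture('side');pickle.dump(c,open('side4.pkl','wb'));cv2.imwrite('pics/s4.png',cv2.resize(c['pixels'][120:230,190:310],None,fx=5,fy=5,interpolation=cv2.INTER_CUBIC))
go([.5175,.0898,.2037],184.35)
```

```text
t 16.05 shift mm [-86.7   0.  189.2] turn -18.41 F [ 0.6 -0.8 -4. ] M [-0.055  0.05   0.005] w 0.02161115274140966
 pos [0.4794 0.2944 0.2039] rot [-9.0060e+01  2.0000e-02  1.6594e+02] j [ 51.5  14.3 -20.6  -0.  -55.   24.5]
```

View pics/s4.png

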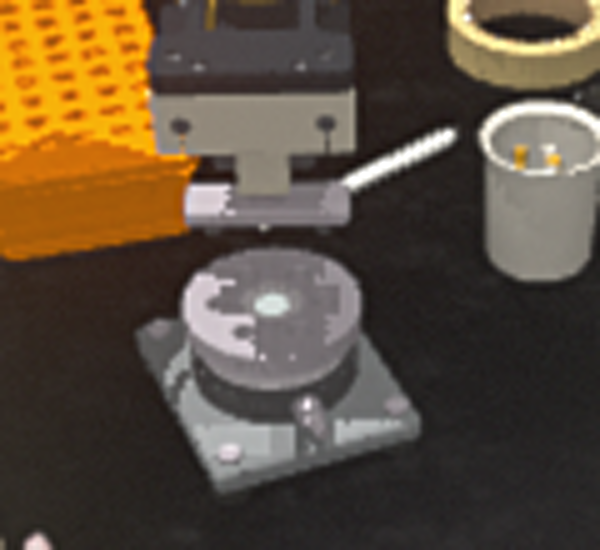

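apply_moves(rows=[[[-0.004,0,0.008],-1],[[-0.013,0,0.03],-3],[[-0.028,0,0.062],-6],[[-0.046,0,0.1],-10],[[-0.064,0,0.14],-14],[[-0.078,0,0.17],-17],[[-0.085,0,0.185],-18.2],[[-0.0867,0,0.1892],-18.4],[[-0.0867,0,0.1892],-18.4],[[-0.0867,0,0.1892],-18.4]])

```text
time_s: 17.3
tcp_pos: [0.5174, 0.0901, 0.2032]
eef_rot: [-90.0, -0.0, -175.6]
contact_force: [0.5, 0.6, -2.9]
gripper_width: 0.0216
```

Run:
```python
from ov import *
import pickle
c=capture('side');pickle.dump(c,open('side5.pkl','wb'))
go([.5175,.0898,.1397],184.35)
bar(c,None,250,195,325,270,9,'pics/s5.png')
a=pickle.load(open('top0.pkl','rb'));c=capture('top');pickle.dump(c,open('top5.pkl','wb'))
```

```text
t 17.35 shift mm [-0.1 63.6  0.4] turn 0.03 F [ 0.5  0.2 -3.3] M [-0.046 -0.018 -0.023] w 0.02180145177371625
 pos [0.5174 0.0902 0.2033] rot [-9.0000e+01 -1.0000e-02 -1.7562e+02] j [ 31.3  11.  -25.2  -0.  -53.8  63.1]
```

View pics/s5.png

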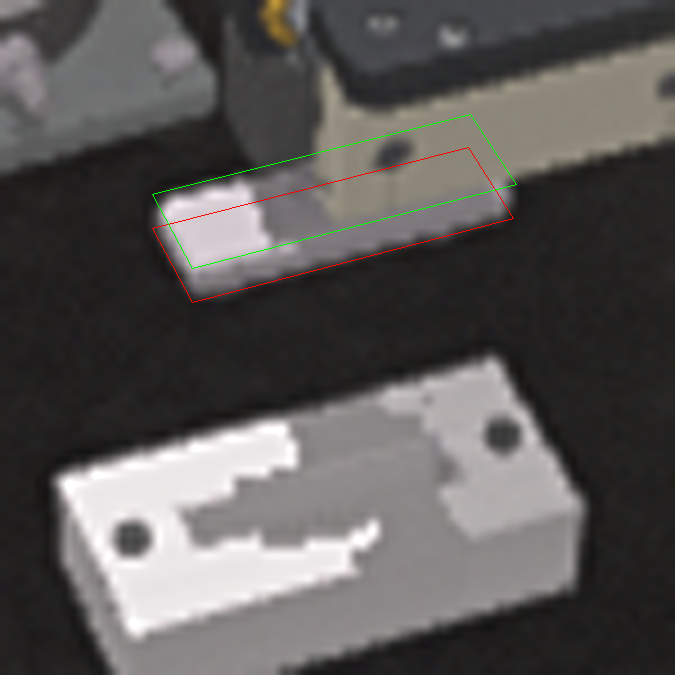

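Run:
```python
from edge import *
import pickle
c=pickle.load(open('side5.pkl','rb'))
p=lambda x,y:(250+(x+.5)/9-.5,195+(y+.5)/9-.5)
q=onplane(c,[p(131,538),p(503,436)],.028);print(q,q.mean(0))
f=barpts([.5174,.0901,.2033],184.38)
fitshift(c,[(f(1,1,0),f(-1,1,0)),(f(1,-1,0),f(1,1,0))])
for n in ('top5',):
    t=pickle.load(open(n+'.pkl','rb'));cv2.imwrite('pics/t5.png',t['pixels'])
```

```text
[[0.47081386 0.08640834 0.028     ]
 [0.56278594 0.09289361 0.028     ]] [0.5167999  0.08965097 0.028     ]
  off -0.47 [0.25 0.97] s 5.5 J/mm [ 0.03 -0.38]
  off -0.71 [-0.88  0.47] s 7.0 J/mm [-0.49 -0.04]
 shift mm [1.34 1.35]
```

apply_moves(rows=[[[0,0.012,0.001],0],[[0,0.03,0.001],0],[[0.0005,0.048,0.001],0],[[0.0005,0.06,0.001],0],[[0.0005,0.067,0.001],0],[[0.0005,0.071,0.001],0],[[0.0005,0.0735,0.001],0],[[0.0005,0.0755,0.001],0],[[0.0005,0.0755,0.001],0]])

```text
time_s: 18.52
tcp_pos: [0.5171, 0.0886, 0.128]
eef_rot: [-90.0, 0.0, -175.7]
contact_force: [0.6, 0.3, -3.3]
gripper_width: 0.0215
```

```bash
python3 m.py
```

```text
18.525 yaw [-9.0010e+01  1.0000e-02 -1.7566e+02] F [ 0.6  0.3 -3.3] M [-0.076 -0.    -0.038] j6t 0.0 [0.5171 0.0886 0.128 ]
```

Pin tips are inside the slot with no contact force; going down the rest of the way.

apply_moves(rows=[[[0,0.002,0],0],[[0,0.004,0],0],[[0,0.006,0],0],[[0,0.007,0],0],[[0,0.0075,0],0],[[0,0.008,0],0],[[0,0.008,0],0]])

```text
time_s: 19.4
tcp_pos: [0.5171, 0.0886, 0.1199]
eef_rot: [-90.0, 0.0, -175.7]
contact_force: [-0.5, 0.4, -3.4]
gripper_width: 0.0219
```

```bash
python3 m.py
```

```text
19.4 yaw [ -90.      0.   -175.66] F [-0.5  0.4 -3.4] M [-0.043 -0.035  0.047] j6t -0.0 [0.5171 0.0886 0.1199]
```

apply_moves(rows=[[[0,0.0002,0],0],[[0,0.0004,0],0],[[0,0.0004,0],0]])

```text
time_s: 19.77
tcp_pos: [0.5171, 0.0887, 0.1197]
eef_rot: [-90.0, 0.0, -175.7]
contact_force: [-1.4, -0.6, 1.3]
gripper_width: 0.0218
```

```bash
python3 m.py
```

```text
19.775 yaw [-9.0000e+01  1.0000e-02 -1.7565e+02] F [-1.4 -0.6  1.3] M [-0.066  0.632 -0.026] j6t 0.004 [0.5171 0.0887 0.1197]
```

apply_moves(rows=[[[0,0,0],0],[[0,0,0],0],[[0,0,0],0],[[0,0,0],0],[[0,0,0],0],[[0,0,0],0],[[0,0,0],0],[[0,0,0],0]], gripper=1)

```text
time_s: 20.78
tcp_pos: [0.5171, 0.0886, 0.1195]
eef_rot: [-90.0, 0.0, -175.7]
contact_force: [-0.3, -0.6, 1.4]
gripper_width: 0.0874
```

apply_moves(rows=[[[0,-0.01,0],0],[[0,-0.03,0],0],[[0,-0.06,0],0],[[0,-0.1,0],0],[[0,-0.14,0],0],[[0,-0.165,0],0],[[0,-0.175,0],0],[[0,-0.175,0],0]])

```text
time_s: 21.78
tcp_pos: [0.517, 0.0887, 0.2948]
eef_rot: [-90.0, 0.0, -175.7]
contact_force: [-0.4, -0.0, -0.2]
gripper_width: 0.0879
```

```bash
python3 -c "
from h import *
go([.288,.61,.292],154.7)"
```

```text
t 21.775 shift mm [ 188.9    2.9 -537.2] turn 29.64 F [-0.4 -0.  -0.2] M [-0.025 -0.01  -0.018] w 0.08789148165772209
 pos [0.517  0.0887 0.2948] rot [-9.0030e+01  4.0000e-02 -1.7566e+02] j [ 31.2   6.2 -17.9  -0.  -65.8  63.2]
```

Plenty of time is left, so I'll move back to the start pose for a clear view and check.

apply_moves(rows=[[[0.003,0,-0.01],1],[[0.012,0,-0.035],3],[[0.025,0,-0.07],5],[[0.04,0,-0.115],8],[[0.057,0,-0.165],11],[[0.075,0,-0.215],14],[[0.093,0,-0.265],17],[[0.11,0,-0.315],20],[[0.128,0,-0.365],22],[[0.145,0,-0.415],25],[[0.163,0,-0.465],27],[[0.177,0,-0.505],29],[[0.185,0,-0.53],29.6],[[0.189,0,-0.537],29.6],[[0.189,0,-0.537],29.6],[[0.189,0,-0.537],29.6]])

```text
time_s: 23.78
tcp_pos: [0.2883, 0.6089, 0.2942]
eef_rot: [-90.0, 0.0, 154.7]
contact_force: [-0.7, -0.3, -0.1]
gripper_width: 0.0877
```

Run:
```python
from ring import *
import pickle
print(get_state()['time_s'],get_state()['contact_force'].round(1))
for n,C in(('top',[.4808,.3003]),('side',[.4791,.2931])):
    c=capture(n);a=pickle.load(open(n+'0.pkl','rb'));pickle.dump(c,open(n+'9.pkl','wb'))
    cv2.imwrite(f'pics/{n}9.png',c['pixels'])
    for nm,k in(('before',a),('after',c)):
        W=world(k);z=W[...,2]
        p=W[(abs(W[...,0]-.479)<.08)&(abs(W[...,1]-.297)<.08)&(z>.013)&(z<.027)];print(n,nm,'plate',cv2.minAreaRect((p[:,:2]*1000).astype(np.float32)))
        b=(abs(W[...,0]-.516)<.07)&(abs(W[...,1]-.09)<.04)
        p=W[b&(z>.08)&(z<.1)];print('  grip',cv2.minAreaRect((p[:,:2]*1000).astype(np.float32)),np.median(p[:,2]))
        print('  hole phase',phase(k,*C)[:2])
    d=cv2.absdiff(a['pixels'],c['pixels']).max(2);cv2.imwrite(f'pics/d{n}.png',d)
```

```text
23.775 [-0.7 -0.3 -0.1]
top before plate ((479.2197265625, 297.181640625), (104.36494445800781, 120.48684692382812), 7.579099178314209)
  grip ((517.5072021484375, 91.49069213867188), (46.2737922668457, 22.13268280029297), 5.116041660308838) 0.08876705937619758
  hole phase (np.float64(20.651133787395416), np.float64(0.8391862432928664))
top after plate ((479.45880126953125, 297.18017578125), (104.5809097290039, 120.50028991699219), 7.7291998863220215)
  grip ((516.9563598632812, 90.80355834960938), (46.09281921386719, 22.107192993164062), 3.9336905479431152) 0.08904059081892393
  hole phase (np.float64(-13.57281546927613), np.float64(0.868629434442722))
side before plate ((479.36175537109375, 292.5404968261719), (103.56256866455078, 121.47249603271484), 7.516528606414795)
  grip ((517.1660766601562, 87.42475891113281), (46.121124267578125, 22.26559829711914), 1.4073947668075562) 0.08648587068979069
  hole phase (np.float64(20.73580278993447), np.float64(0.7884947668670644))
side after plate ((478.91009521484375, 292.44287109375), (103.67911529541016, 121.13419342041016), 8.052078247070312)
  grip ((516.4336547851562, 87.15453338623047), (45.84212875366211, 23.036115646362305), 3.4252448081970215) 0.08644520925120441
  hole phase (np.float64(-13.419063180807314), np.float64(0.7904174480822658))
```

View pics/side9.png

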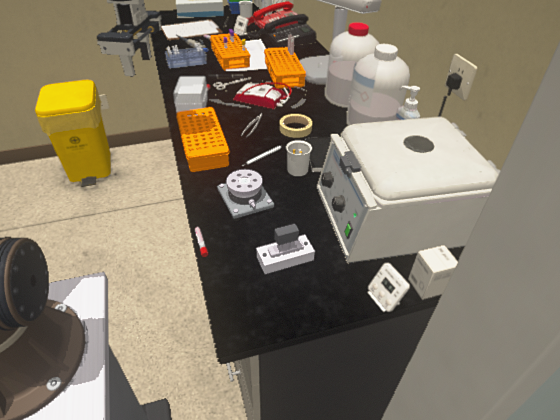

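View pics/dside.png

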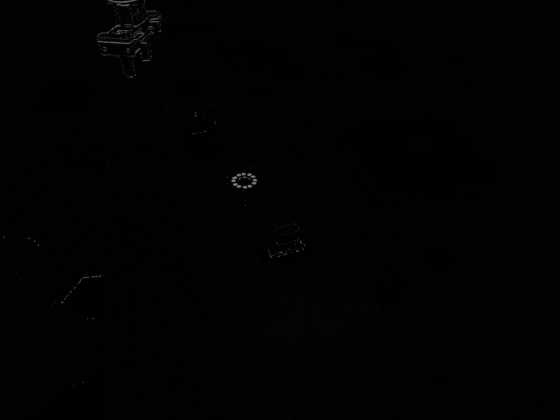

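The final side picture shows the spanner upright in its rest at (286,240), the stand at (245,190) with no difference at its edges, and only the holes turned. Both cameras put that turn at 34.2°, or 0.60 rad.

```bash
python3 -c "
from plant import close_job
print(close_job())"
```

```text
the job is handed in; nothing more can be done
None
```

The ring was turned clockwise to its stop and the spanner is back in its rest. I handed the job in at about 24 s of the 61 s allowed.

- **Setting the pins:** I lined the spanner up with the holes, which both cameras put at 20.7°. The pins went in with no side load, until the cross bar lay on the ring under a press of about 10 N.
- **Turning the ring:** The torque held steady at about 0.31 N m and then rose sharply to 0.68 N m at the stop, below the 1.1 N m at which the stand slips. I then backed off within the pins' play, lifted clear and put the spanner back in the slot.
- **Last checks:** The holes turned 34.2° (0.60 rad) in both cameras, which fits a start of about 0.1 rad. The before/after difference picture from the side camera shows no change at the stand or the bystanders. The fitted stand outline agrees within 0.5 mm and 0.5°, which is measurement noise. The spanner stands upright at its original height, within about 1 mm of where it started, and the arm is clear of everything.
- **Disagreement:** The two cameras differ by about 4 mm in y. I corrected for this using the pins seen next to the ring, and the free insertion bore that out.

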